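# Lock the bottle case for the handcart

### The arm

A 6-joint arm with a two-finger parallel gripper is mounted at the origin on the work surface. World frame = base frame: x ahead of the robot, y to its left, z up, the work surface at z = 0. Lengths are in m, angles in rad, forces in N, time in s.
With the tool pointing down it reaches from about 0.25 to 0.725 m from the base axis. Payload 4 kg.
Tool frame: the origin (TCP) lies at the very end of the fingers, on their centre line; the grasp point (between the pads) lies 19 mm behind it; z points along the fingers, y is the direction in which the jaws open and shut (so a half turn about z gives the same grasp; the last joint's range is limited). The gripper opens to 85 mm and grips with 20 to 120 N. Pads are 22 mm wide; open, the fingers measure 114 mm over their backs; the gripper's body (76 mm by 85 mm) begins 54 mm behind the grasp point. The pads swing forward as they close: fully open they stand 13 mm farther back than shut.
Start: joints at [1.145, 0.241, 0.005, 1.335, 0, 1.571], TCP at [0.207, 0.455, 0.198] pointing down, gripper open.
Joint ranges: [-2.72, 2.72], [-1.05, 1.87], [-1.09, 1.28], [-1.99, 2.15], [-1.42, 1.44], [-3.14, 3.14]. Speed limits (rad/s): [2.79, 2.79, 3.14, 3.14, 3.14, 3.14].

### API

Orientations are given as a unit quaternion [x, y, z, w].
In Python, from workcell import bot, camera gives the robot as it stands. The module is installed in compiled form; this text tells all that it offers.
- The arm moves only by the tool send_rows, never from a script. Its argument "deltas" is a list of rows, each an object with "grip": the opening, from 0 (shut) to 1 (fully open); "translation": the shift along the tool's x, y, z in m, a list of three; "twist": the turn, a rotation vector about the tool's x, y, z in degrees, a list of three. A call has 1 to 5 rows; each row is the pose to reach, as a shift and turn from the pose measured when the call began, along the tool's axes at that moment; what a row does not reach only later rows make up. A row lasts 1/8 s, in which the tool goes at most 62.5 mm and 10.7 degrees, less where a joint would pass 70% of its speed; a pose out of reach is approached as far as the arm can. A call with a gripper value outside its range is refused whole. The fingers move at their own pace and stop on an object; the grip force is fixed at half the most. Time passes only in rows, so rows that repeat a pose let the fingers close. It gives the time, the measured TCP pose, the force and the opening at its end, in the units of the state.
- bot.get_obs(): the state, without advancing time (a new reading comes with each control period).
- camera(name): name is "scene" or "top" or "wrist"; returns a dict with "color" (420x560x3 uint8, blue, green, red), "intrinsics" (3x3 intrinsics, pixels), "xyz" and "rotation" of the camera in the world. Camera axes: x right, y down, z forward; pixel columns grow to the right and rows downward; lengths in m; the calibration is good to about 2 mm. A picture is of the moment at which its call begins. There is no depth.
- bot.job_done(): hands the job in, once; it reports no verdict.
The state is a dict: "clock": time; "joint_pos": joint angles; "joint_vel": joint speeds; "tau": joint torques, N m; "eef_pos": TCP position; "tool_rot": TCP orientation; "ft_force": force on the tool from outside, world axes, zero at the start; "ft_torque": the same for the moment, N m; "grip_width": finger opening in m.
Only numpy, scipy, OpenCV 4.12 (cv2) and the standard library are available. Lean on these libraries where they do the work, as an engineer would, in place of code of your own. Each camera call takes 0.05 s, during which the arm holds its last target.

### The job

Get the packed bottle case ready for the handcart. Gently nudge the loose steel hasp plate along its lane, away from the robot, until its square hole drops over the hidden locating pin and the plate lies flat on the case; then push the transport lock across it by its black grip until it is fully home against its end stop. Don't force anything, and leave the jar, tin, flasks, mug and bowl where they are.

Things in the scene. Friction and masses are not known exactly. Their poses are not given: they have to be found in the camera images.
- case: Fixed wooden bottle case, 280 (x) x 340 (y) x 100 mm high; origin at the centre of its underside, its flat top at z = 100 mm. Axes at yaw 0: x away from the robot, y to the left. Corked bottle necks, 44 mm tall, stand in a row near its far edge (x = 115 mm). The plate's lane runs along case x, the lock's track along case y.
- lane (a point): Point in the lane on the case's top, at case x 20, y 50 mm. Rails 14 mm high and 8 mm thick, 63 mm apart, along case x to both sides (gap for the bolt between case x -3 and 40 mm). A fixed steel pin, 12 mm across, 8 mm tall, stands on the lane's centre line within 12 mm of this point along case x either way; it is hidden under the plate and not measured.
- plate_hole (a point): Centre of the 22 mm square through hole, at the underside, of the loose steel plate, 120 (x) x 60 x 6 mm, 0.3-0.55 kg; 48 mm from its far edge. Plate x points to its far end. At the start its near edge is on the case, the far part rides on the pin (tilt 0.08 rad), hole 20-34 mm short of the pin, robot side. Seated: flat, this point level with the case's top; pushing on then meets the solid pin.
- plate_lug (a point): Centre of the plate's upstanding lug, a steel block 24 (x) x 30 (y) x 28 mm high on top of the plate, 52 mm nearer the robot than the hole's centre; this point is 20 mm above the plate's underside (14 mm above its upper face). Push here; it may also be gripped.
- lock_grip (a point): Centre of the lock's black grip, a block 34 (case x) x 30 (case y) x 36 mm high, this point 35.5 mm above the case's top; axes as the case's. Its steel bolt, 24 wide, 8 mm thick, reaches 115 mm to the left of this point and passes 9.5 mm above the case's top: over the seated plate, but it runs into the raised plate when it is not seated.
- track_end (a point): End of the lock's track on the case's top, at case x 20, y 0 mm; the track (44 mm wide, 13 mm high) runs 135 mm to the right of it along case -y. Two dark stop posts, 30 mm high, stand here: the grip's left face meets them when the lock is home. A 28 mm high keeper arch for the bolt stands 94 to 112 mm to the left.
- lock (a joint): Travel of the lock along case +y, in m: 0 fully open (right), 0.100 at the end stop (locked). It starts between 0 and 0.010, drags with about 4 N plus 15 N per m/s and stays where it is left.
- jar: Small jar standing on the near right of the case's top, 38 mm across, 55 mm tall; origin at the centre of its underside. Leave it alone.
- tin: Small can standing on the case's top, left of the lane, 32 mm across, 40 mm tall; origin at the centre of its underside. Leave it alone.
- flask_a: Corked amber bottle standing on the bench, 60 mm across, 170 mm tall; origin at the centre of its underside. Leave it alone.
- flask_b: Corked green bottle standing on the bench, 60 mm across, 170 mm tall; origin at the centre of its underside. Leave it alone.
- mug: White mug on the bench, 76 mm across, 85 mm tall; origin at the centre of its underside. Leave it alone.
- bowl: Clay bowl on the bench, 110 mm across, 45 mm tall; origin at the centre of its underside. Leave it alone.
Not all that is in view belongs to the job. Of the things that look like the part that bears plate_hole, the largest one is meant.

How it is judged:
On the way, in this order (a step that is already met when the one before it is completed fails the run):
1. the plate lies flat over the pin while the lock is still clear of it (travel under 25 mm) (z of plate_hole in the frame of case below 0.1025 m and angle between plate_hole's own z axis and vertical below 0.035 rad and x of plate_hole in the frame of case between 0 and 0.04 m and y of plate_hole in the frame of case between 0.042 and 0.058 m and value of joint lock below 0.025 m), for 0.2 s.
2. the lock is against its end stop (value of joint lock above 0.0975 m), for 0.2 s.
At the end, for the whole second after the job is handed in: The plate lies flat (within 2 degrees, its underside within 2.5 mm of the case's top) with its hole over the pin, the lock is within 2.5 mm of its end stop (travel above 0.0975), and both are at rest (z of plate_hole in the frame of case below 0.1025 m and angle between plate_hole's own z axis and vertical below 0.035 rad and x of plate_hole in the frame of case between 0 and 0.04 m and y of plate_hole in the frame of case between 0.042 and 0.058 m and value of joint lock above 0.0975 m and linear speed of plate below 0.01 m/s and velocity of joint lock between -0.005 and 0.005 m/s); the robot touches nothing.
It fails at once if a bystander is moved by more than 25 mm or tipped (distance of any of jar, tin, flask_a, flask_b, mug, bowl from where it was at the start of the episode above 0.025 m or angle between any of jar, tin, flask_a, flask_b, mug, bowl's own z axis and vertical above 0.4 rad).
It fails at once if the plate is forced: more than 60 N from the robot (contact force between any of the arm, the fingers and plate above 60 N).
It fails at once if the lock is forced: more than 60 N from the robot (contact force between any of the arm, the fingers and lock above 60 N).
It fails at once if the plate leaves the case's top (z of plate_lug in the frame of case above 0.16 m).
It also fails if it takes over 51 s, if anything falls off the work surface, if the arm or the gripper's body presses on something with over 40 N, if the wrist force passes 120 N, or if a joint passes its speed limit or range.

## Working session

There is one attempt and no reset: what is moved stays moved. The work goes in short steps, Python scripts to look and compute and a tool call to move; the robot and the scene stay as the last step left them, time stands still between calls to the robot, and variables do not carry over. Pictures are saved under pics/ and viewed, and the job is handed in when it is done.

Besides the shell and the picture viewer there is one more tool, called after ">>>" as name(argument=value, ...), one argument or row to a line, values as JSON. send_rows: Moves the arm, as the interface text tells. Its arguments: {"type":"object","properties":{"deltas":{"type":"array","items":{"type":"object","properties":{"grip":{"type":"number"},"translation":{"type":"array","items":{"type":"number"}},"twist":{"type":"array","items":{"type":"number"}}}}}},"required":["deltas"]}

```bash
mkdir -p pics
python3 - <<'E'
from workcell import bot,camera
import cv2,numpy as np,pickle
o=bot.get_obs()
for k,v in o.items(): print(k,np.round(v,4))
for n in ["scene","top","wrist"]:
    c=camera(n); cv2.imwrite(f"pics/{n}0.png",c["color"]); pickle.dump(c,open(f"{n}0.pkl","wb"))
    print(n,np.round(c["intrinsics"],1).tolist(),np.round(c["xyz"],4),np.round(c["rotation"],3).tolist())
E
```

```text
clock 0.0
joint_pos [1.145  0.2414 0.0037 1.3352 0.     1.5708]
joint_vel [-0.0013 -0.0003 -0.0002 -0.0005  0.0012 -0.0005]
tau [ 2.80000e-03 -3.72322e+01  2.52405e+01  1.69000e-02  2.00000e-04
 -0.00000e+00]
eef_pos [0.2062 0.4547 0.1969]
tool_rot [ 2.113e-01  9.774e-01 -1.000e-03 -2.000e-04]
ft_force [-0.672  -0.535   0.8554]
ft_torque [ 0.0048 -0.0029 -0.0104]
grip_width 0.0855
scene [[407.3, 0.0, 277.7], [0.0, 407.3, 206.5], [0.0, 0.0, 1.0]] [ 1.1138 -0.0667  0.8597] [0.701, 0.641, -0.211, -0.232]
top [[379.1, 0.0, 275.7], [0.0, 379.1, 210.6], [0.0, 0.0, 1.0]] [0.4342 0.0066 1.0084] [-0.696, 0.714, -0.056, 0.047]
wrist [[327.5, 0.0, 285.3], [0.0, 327.5, 209.8], [0.0, 0.0, 1.0]] [0.1364 0.4878 0.3722] [0.831, 0.536, 0.081, 0.128]
```

View pics/scene0.png

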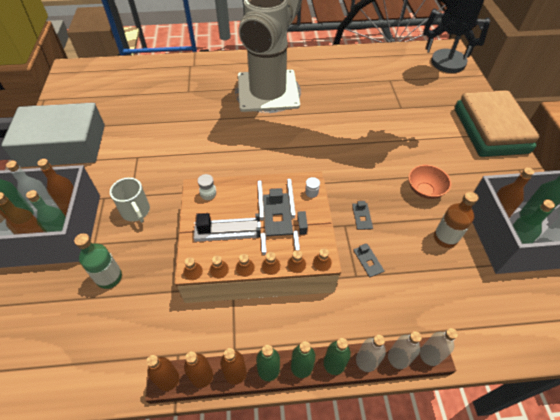

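View pics/top0.png

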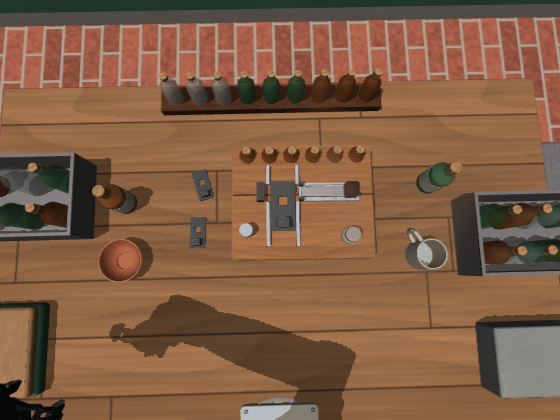

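View pics/wrist0.png

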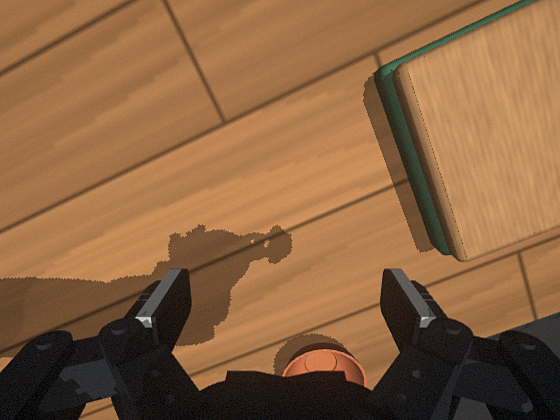

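```bash
cat > h.py <<'E'
import numpy as np,cv2,pickle
from scipy.spatial.transform import Rotation as R
def ray(c,u,v):
    K=c["intrinsics"]; d=np.array([(u-K[0,2])/K[0,0],(v-K[1,2])/K[1,1],1.]); return np.array(c["xyz"]),R.from_quat(c["rotation"]).apply(d)
def onz(c,u,v,z):
    o,d=ray(c,u,v); return o+d*(z-o[2])/d[2]
def tri(c1,p1,c2,p2):
    o1,d1=ray(c1,*p1);o2,d2=ray(c2,*p2)
    A=np.stack([d1,-d2],1);t=np.linalg.lstsq(A,o2-o1,rcond=None)[0]
    a=o1+t[0]*d1;b=o2+t[1]*d2
    return (a+b)/2,np.linalg.norm(a-b)
def proj(c,P):
    p=R.from_quat(c["rotation"]).inv().apply(np.atleast_2d(P)-np.array(c["xyz"]));q=p@np.array(c["intrinsics"]).T
    return q[:,:2]/q[:,2:]
def load(n): return pickle.load(open(n+".pkl","rb"))
def crop(c,x0,y0,x1,y1,s,f):
    cv2.imwrite("pics/"+f,cv2.resize(c["color"][y0:y1,x0:x1],None,fx=s,fy=s,interpolation=cv2.INTER_CUBIC))
E
python3 - <<'E'
from h import *
t=load("top0");s=load("scene0")
crop(t,180,135,390,275,3.8,"topc.png"); crop(s,170,160,390,300,3.6,"scc.png")
# case top by red-channel? print proj check
print([np.round(onz(t,u,v,.1),4).tolist() for u,v in[(232,152),(372,151),(376,258),(232,260)]])
E
```

```text
[[0.7172, 0.0979, 0.1], [0.7116, -0.2497, 0.1], [0.4477, -0.2425, 0.1], [0.452, 0.1005, 0.1]]
```

View pics/topc.png

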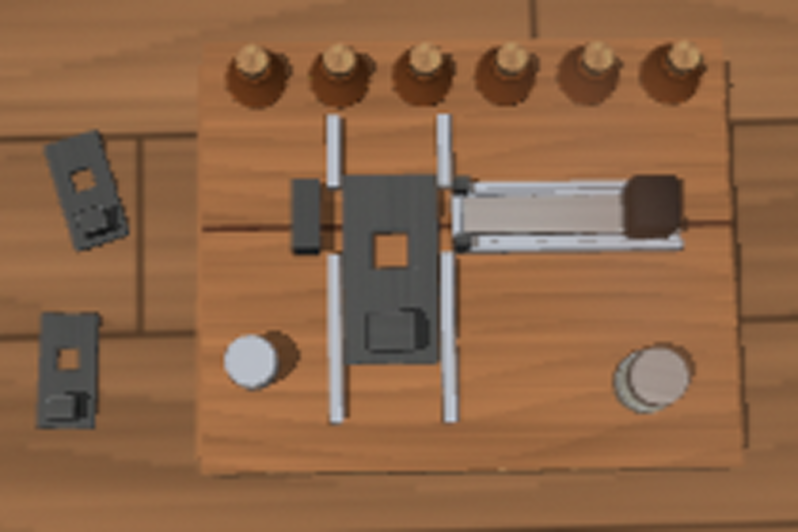

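View pics/scc.png

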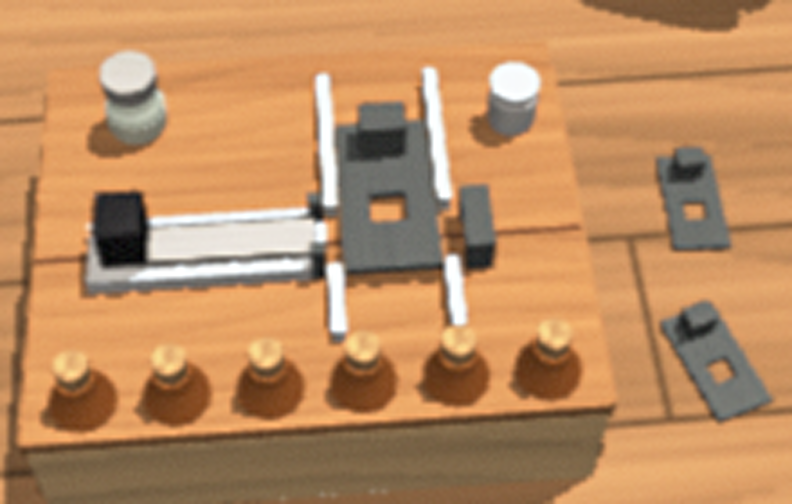

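Run:
```python
from h import *
t=load("top0");s=load("scene0")
T=lambda u,v:((u+.5)/3.8+180-.5,(v+.5)/3.8+135-.5)
S=lambda u,v:((u+.5)/3.6+170-.5,(v+.5)/3.6+160-.5)
def zz(n,p,c,f,z): print(n,np.round(onz(c,*f(*p),z)*1000,1))
for n,p in dict(TL=(202,40),TR=(725,38),BR=(742,467),BL=(200,473)).items(): zz("case "+n,p,t,T,.1)
for n,p in dict(FR=(20,445),FL=(612,407),NL=(548,45),NR=(48,72)).items(): zz("S case "+n,p,s,S,.1)
# rails top z .114 : centres of near end, far end
for n,p in dict(Lnear=(336,421),Lfar=(334,115),Rnear=(450,421),Rfar=(443,115)).items(): zz("rail "+n,p,t,T,.114)
for n,p in dict(Rnear=(323,75),Rfar=(339,334),Lnear=(430,68),Lfar=(458,322)).items(): zz("S rail "+n,p,s,S,.114)
zz("hole",(391,250),t,T,.111);zz("hole S",(388,208),s,S,.111)
zz("plate far",(390,175),t,T,.116);zz("near",(391,363),t,T,.106)
zz("lug top",(390,331),t,T,.137);zz("S lugtop",(382,114),s,S,.137)
print("lug tri",tri(t,T(390,331),s,S(382,117)))
zz("grip top",(654,206),t,T,.1535);zz("S grip",(118,205),s,S,.1535)
zz("post",(461,184),t,T,.13);zz("post",(461,242),t,T,.13)
zz("arch",(306,217),t,T,.128)
zz("jar",(660,376),t,T,.155);zz("tin",(251,361),t,T,.14)
```

```text
case TL [734.7  95.7 100. ]
case TR [ 728.1 -246.8  100. ]
case BR [ 448.9 -239.9  100. ]
case BL [454.1  99.8 100. ]
S case FR [ 729.2 -240.4  100. ]
S case FL [735.2  97.4 100. ]
S case NL [458.2 103.1 100. ]
S case NR [ 452.5 -238.   100. ]
rail Lnear [483.5  14.  114. ]
rail Lfar [678.5  10.7 114. ]
rail Rnear [481.7 -56.6 114. ]
rail Rfar [676.8 -59.  114. ]
S rail Rnear [483.4 -52.9 114. ]
S rail Rfar [681.4 -56.  114. ]
S rail Lnear [483.5  18.5 114. ]
S rail Lfar [679.4  14.2 114. ]
hole [590.6 -23.3 111. ]
hole S [592.4 -19.3 111. ]
plate far [638.  -23.9 116. ]
near [519.4 -21.3 106. ]
lug top [536.1 -20.3 137. ]
S lugtop [538.1 -18.3 137. ]
lug tri (array([ 0.53671735, -0.0193406 ,  0.13234381]), np.float64(0.002315086743385634))
grip top [ 606.3 -182.1  153.5]
S grip [ 605.9 -180.   153.5]
post [627.9 -67.5 130. ]
post [591.2 -66.2 130. ]
arch [609.8  29.5 128. ]
jar [ 502.9 -179.6  155. ]
tin [519.6  64.3 140. ]
```

>>> send_rows(
  deltas=[
    {"translation": [-0.03,-0.02,-0.04],"twist": [0,0,7],"grip": 0},
    {"translation": [-0.08,-0.05,-0.043],"twist": [0,0,14],"grip": 0},
    {"translation": [-0.13,-0.085,-0.043],"twist": [0,0,21],"grip": 0},
    {"translation": [-0.18,-0.12,-0.043],"twist": [0,0,28],"grip": 0},
    {"translation": [-0.23,-0.155,-0.043],"twist": [0,0,35],"grip": 0},
  ],
)

```text
clock: 0.78
eef_pos: [0.3523, 0.2171, 0.2403]
tool_rot: [0.497, 0.868, -0.001, 0.0]
ft_force: [0.9, 0.3, 0.2]
grip_width: -0.0001
```

```bash
cat >> h.py <<'E'
def plan(x,y,z,yawdeg=-0.9):
    from workcell import bot
    o=bot.get_obs(); r=R.from_quat(o["tool_rot"])
    a=np.radians(yawdeg); tgt=R.from_matrix(np.array([[-np.sin(a),np.cos(a),0],[np.cos(a),np.sin(a),0],[0,0,-1]]))
    # columns: x=(-sin,cos), y=(cos,sin), z down
    print("t",round(o["clock"],2),"pos",np.round(o["eef_pos"],4),"F",np.round(o["ft_force"],2),"grip",round(o["grip_width"],4))
    print("trans",np.round(r.inv().apply(np.array([x,y,z])-o["eef_pos"]),4),"twist",np.round(np.degrees((r.inv()*tgt).as_rotvec()),2))
E
python3 -c "
from h import *;plan(.49,-.02,.22)"
```

```text
t 0.78 pos [0.3523 0.2171 0.2403] F [0.86 0.26 0.19] grip -0.0001
trans [-0.2741 -0.0012  0.0206] twist [-0.04  0.07 31.31]
```

>>> send_rows(
  deltas=[
    {"translation": [-0.055,0,0],"twist": [0,0,7],"grip": 0},
    {"translation": [-0.11,0,0],"twist": [0,0,14],"grip": 0},
    {"translation": [-0.165,0,0],"twist": [0,0,21],"grip": 0},
    {"translation": [-0.22,0,0.01],"twist": [0,0,28],"grip": 0},
    {"translation": [-0.274,-0.001,0.02],"twist": [0,0,31.3],"grip": 0},
  ],
)

```text
clock: 1.4
eef_pos: [0.4908, -0.0215, 0.2202]
tool_rot: [0.713, 0.701, -0.0, 0.0]
ft_force: [0.5, -0.1, 0.4]
grip_width: 0.0002
```

Run:
```python
from h import *
from workcell import camera
plan(.495,-.02,.116)
for n in ["scene","wrist","top"]:
    c=camera(n); pickle.dump(c,open(n+"1.pkl","wb"))
    cv2.imwrite(f"pics/{n}1.png",c["color"])
crop(load("top1"),180,135,390,275,3.8,"topc1.png")
```

```text
t 1.4 pos [ 0.4908 -0.0215  0.2202] F [ 0.47 -0.09  0.44] grip 0.0002
trans [0.0017 0.0042 0.1042] twist [-0.01  0.07 -0.14]
```

View pics/wrist1.png

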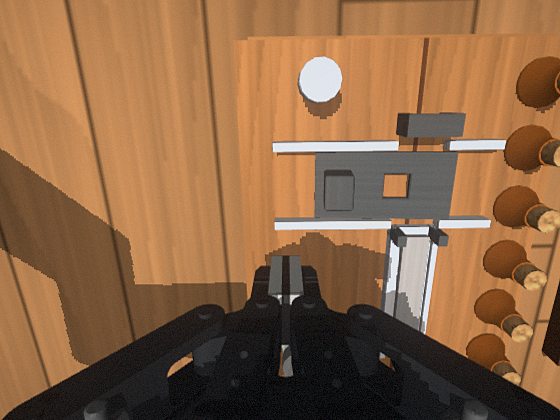

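View pics/topc1.png

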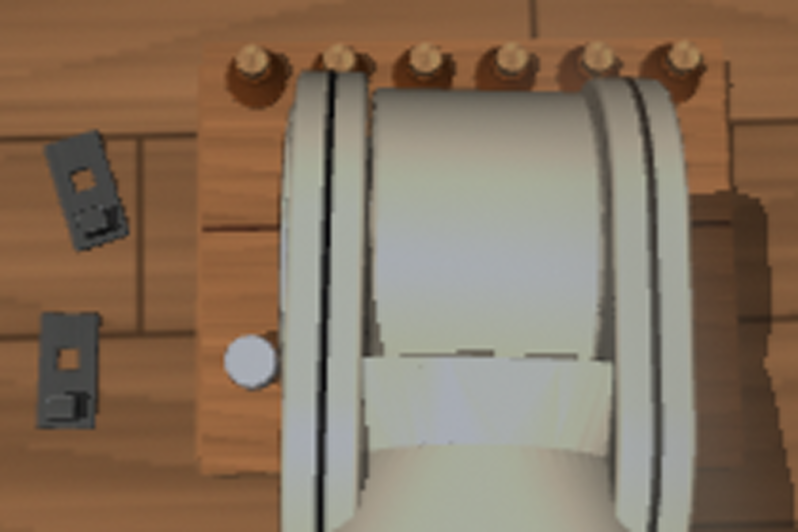

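View pics/scene1.png

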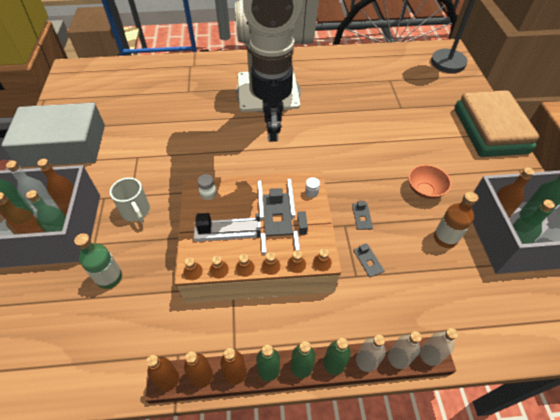

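The plate on the case (wrist ≈(387,185), top ≈(283,205)) is the largest of the three; the two small look-alikes (top ≈(203,185), (197,232)) lie on the bench, so the one in the lane is meant. I'll cross-check it with the wrist camera.

Run:
```python
from h import *
w=load("wrist1");t=load("top0")
print(w["xyz"])
crop(w,230,60,510,270,2.8,"wc1.png")
for n,p,z in [("lugtop nearL",(326,171),.135),("lugtop nearR",(326,209),.135),("lugtop farL",(352,171),.136),("hole",(396,186),.111),("railL near",(273,148),.114),("railR near",(275,224),.114),("plate near",(316,187),.106),("plate far",(457,185),.116)]:
    print(n,np.round(onz(w,*p,z)*1000,1))
```

```text
[0.4945483  0.05162235 0.39291509]
lugtop nearL [5.256e+02 4.000e-01 1.350e+02]
lugtop nearR [526.  -31.4 135. ]
lugtop farL [5.461e+02 1.000e-01 1.360e+02]
hole [590.4 -19.2 111. ]
railL near [483.1  17.  114. ]
railR near [482.5 -51.3 114. ]
plate near [520.3 -19.7 106. ]
plate far [641.5 -18.3 116. ]
```

View pics/wc1.png

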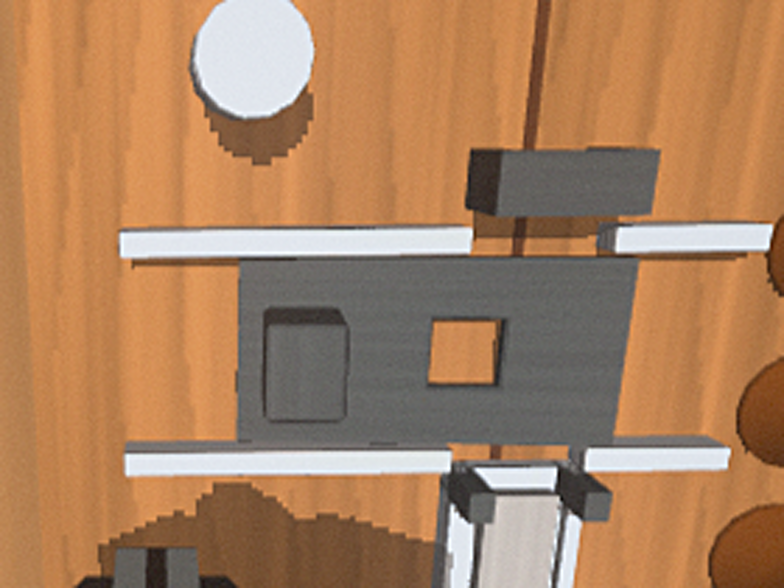

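The lug's near face is at x≈0.525, y≈-0.018. I'll go down behind it.

>>> send_rows(
  deltas=[
    {"translation": [0.003,0.003,0.04],"twist": [0,0,0],"grip": 0},
    {"translation": [0.003,0.003,0.08],"twist": [0,0,0],"grip": 0},
    {"translation": [0.003,0.003,0.1],"twist": [0,0,0],"grip": 0},
    {"translation": [0.003,0.003,0.104],"twist": [0,0,0],"grip": 0},
  ],
)

```text
clock: 2.05
eef_pos: [0.491, -0.0179, 0.1138]
tool_rot: [0.714, 0.701, -0.003, -0.002]
ft_force: [-0.9, 0.3, 0.3]
grip_width: 0.0001
```

```bash
cat > look.py <<'E'
import sys
from h import *
from workcell import camera
k=sys.argv[1]
plan(.495,-.02,.116)
w=camera("wrist");s=camera("scene");pickle.dump(w,open(f"wrist{k}.pkl","wb"));pickle.dump(s,open(f"scene{k}.pkl","wb"))
a=cv2.resize(w["color"],(533,400));b=cv2.resize(s["color"][170:270,245:315],None,fx=4,fy=4,interpolation=cv2.INTER_CUBIC)[:400]
cv2.imwrite(f"pics/look{k}.png",np.hstack([a,b[:,:267]]))
E
python3 look.py 2
```

```text
t 2.05 pos [ 0.491  -0.0179  0.1138] F [-0.9   0.35  0.35] grip 0.0001
trans [-0.002   0.004  -0.0022] twist [-0.38  0.06 -0.14]
```

View pics/look2.png

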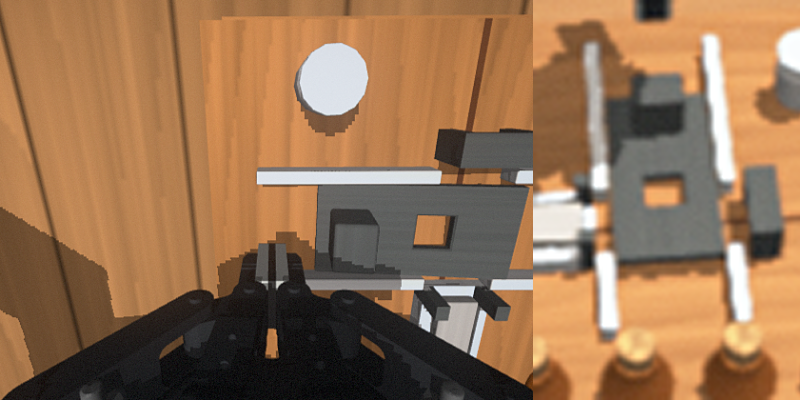

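>>> send_rows(
  deltas=[
    {"translation": [0,0.008,-0.001],"twist": [0,0,0],"grip": 0},
    {"translation": [0,0.014,-0.001],"twist": [0,0,0],"grip": 0},
    {"translation": [0,0.017,-0.001],"twist": [0,0,0],"grip": 0},
    {"translation": [0,0.02,-0.001],"twist": [0,0,0],"grip": 0},
    {"translation": [0,0.023,-0.001],"twist": [0,0,0],"grip": 0},
  ],
)

```text
clock: 2.78
eef_pos: [0.5158, -0.0188, 0.1163]
tool_rot: [0.714, 0.7, -0.002, -0.001]
ft_force: [-0.4, -0.0, -0.0]
grip_width: -0.0002
```

>>> send_rows(
  deltas=[
    {"translation": [0,0.003,0],"twist": [0,0,0],"grip": 0},
    {"translation": [0,0.005,0],"twist": [0,0,0],"grip": 0},
    {"translation": [0,0.007,0],"twist": [0,0,0],"grip": 0},
    {"translation": [0,0.009,0],"twist": [0,0,0],"grip": 0},
    {"translation": [0,0.01,0],"twist": [0,0,0],"grip": 0},
  ],
)

```text
clock: 3.4
eef_pos: [0.5259, -0.019, 0.1162]
tool_rot: [0.714, 0.7, -0.002, -0.001]
ft_force: [-0.9, 0.2, 0.1]
grip_width: 0.0001
```

```bash
python3 look.py 3
```

```text
t 3.4 pos [ 0.5259 -0.019   0.1162] F [-0.93  0.25  0.09] grip 0.0001
trans [-0.0016 -0.0308  0.0004] twist [-0.2   0.07 -0.18]
```

View pics/look3.png

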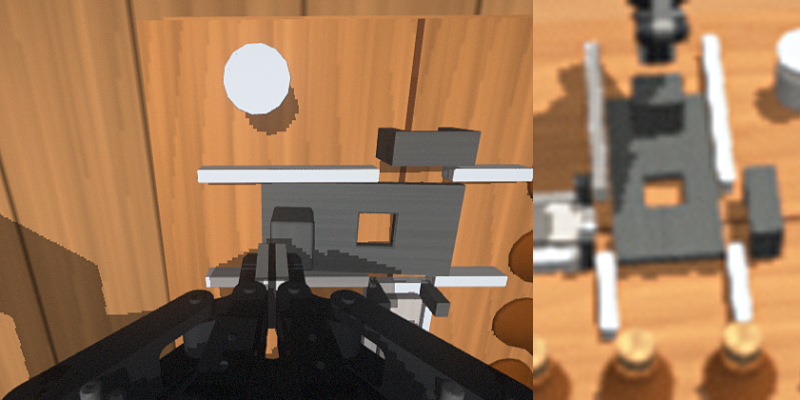

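>>> send_rows(
  deltas=[
    {"translation": [0,0.002,0],"twist": [0,0,0],"grip": 0},
    {"translation": [0,0.004,0],"twist": [0,0,0],"grip": 0},
    {"translation": [0,0.006,0],"twist": [0,0,0],"grip": 0},
    {"translation": [0,0.008,0],"twist": [0,0,0],"grip": 0},
    {"translation": [0,0.01,0],"twist": [0,0,0],"grip": 0},
  ],
)

```text
clock: 4.12
eef_pos: [0.536, -0.0192, 0.1162]
tool_rot: [0.714, 0.7, -0.002, -0.001]
ft_force: [0.5, -0.2, 0.6]
grip_width: 0.0
```

```bash
python3 look.py 4
```

```text
t 4.12 pos [ 0.536  -0.0192  0.1162] F [ 0.53 -0.19  0.65] grip 0.0
trans [-0.0016 -0.0409  0.0003] twist [-0.2   0.07 -0.18]
```

View pics/look4.png

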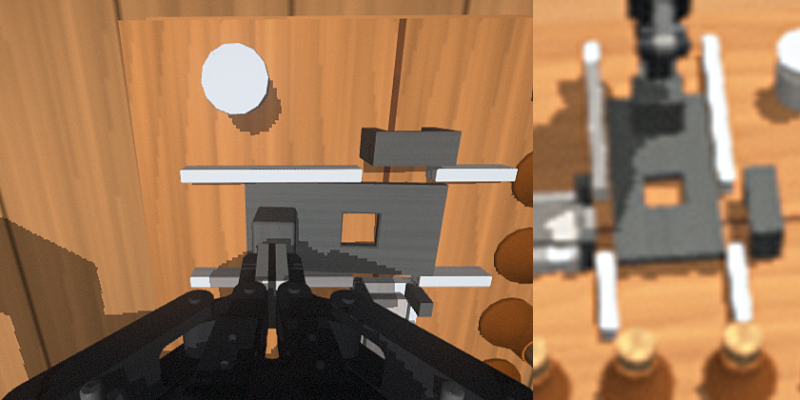

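Run:
```python
from h import *
w=load("wrist4");s=load("scene4")
P=np.array([.536,-.0192,.1162]);print(proj(w,P)*400/420,proj(s,P),(proj(s,P)-[245,170])*4+[533,0])
L=np.array([.5365,-.019,.134]);print(proj(w,L)*400/420,(proj(s,L)-[245,170])*4+[533,0])
print(w["xyz"])
crop(s,240,150,310,240,6,"s4.png");crop(w,200,170,400,320,4,"w4.png")
```

```text
[[272.42845702 234.91815952]] [[275.29869005 196.22736637]] [[654.19476018 104.90946547]]
[[273.26980602 247.66570894]] [[654.52495235  86.35185309]]
[0.53766019 0.05860325 0.29126916]
```

View pics/s4.png

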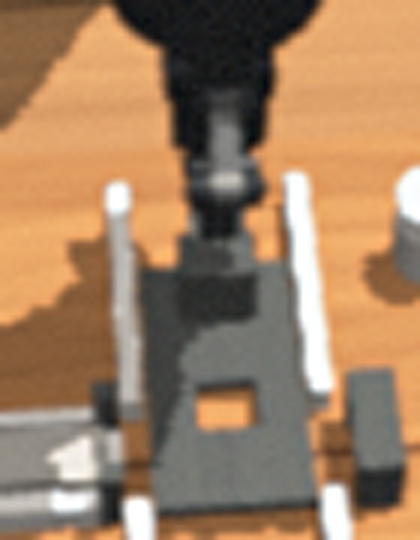

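View pics/w4.png

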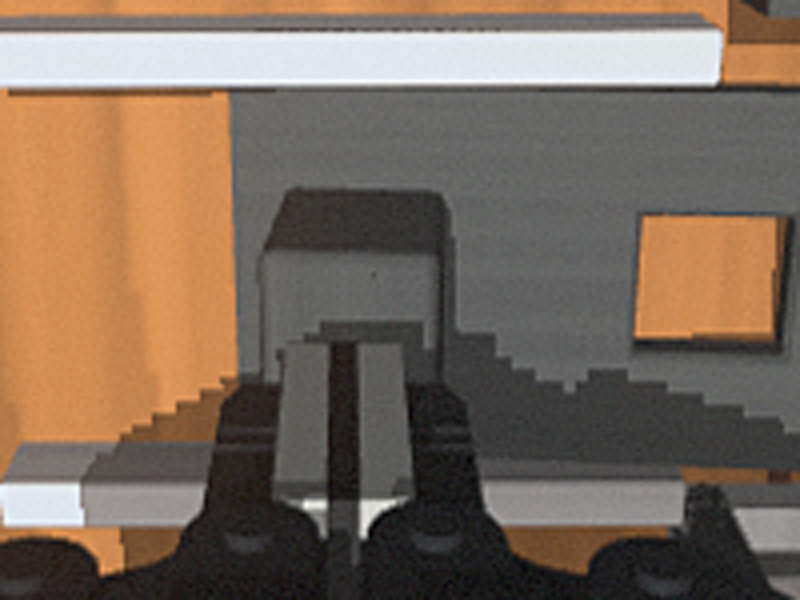

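Run:
```python
from h import *
w=load("wrist4")
for y in (-.008,-.019,-.03):
  for z in (.116,.122,.128,.134,.14,.146,.15): print(y,z,np.round(proj(w,[.536,y,z]),0))
s=load("scene4")
for z in (.116,.126,.136,.146): print(z,np.round((proj(s,[.536,-.019,z])-[240,150])*6))
for z in (.116,.126,.136,.146): print('x.526',z,np.round((proj(s,[.515,-.019,z])-[240,150])*6))
```

```text
-0.008 0.116 [[286. 229.]]
-0.008 0.122 [[286. 232.]]
-0.008 0.128 [[286. 236.]]
-0.008 0.134 [[286. 241.]]
-0.008 0.14 [[286. 246.]]
-0.008 0.146 [[286. 251.]]
-0.008 0.15 [[286. 254.]]
-0.019 0.116 [[286. 246.]]
-0.019 0.122 [[286. 251.]]
-0.019 0.128 [[286. 255.]]
-0.019 0.134 [[286. 260.]]
-0.019 0.14 [[286. 265.]]
-0.019 0.146 [[286. 271.]]
-0.019 0.15 [[286. 275.]]
-0.03 0.116 [[286. 263.]]
-0.03 0.122 [[286. 268.]]
-0.03 0.128 [[286. 273.]]
-0.03 0.134 [[286. 279.]]
-0.03 0.14 [[286. 284.]]
-0.03 0.146 [[286. 290.]]
-0.03 0.15 [[286. 295.]]
0.116 [[212. 278.]]
0.126 [[212. 262.]]
0.136 [[212. 245.]]
0.146 [[212. 229.]]
x.526 0.116 [[208. 235.]]
x.526 0.126 [[208. 219.]]
x.526 0.136 [[207. 203.]]
x.526 0.146 [[207. 186.]]
```

Run:
```python
from h import *
w=load("wrist0")
r=R.from_quat(w["rotation"])
T=R.from_quat([.2113,.9774,-.001,-.0002]);p=np.array([.2062,.4547,.1969])
print("TCP in cam",r.inv().apply(p-w["xyz"]), "tool z in cam",r.inv().apply(T.apply([0,0,1])),"cam in tool",T.inv().apply(w["xyz"]-p))
# tool-frame points -> pixels, open
for x in(-.011,.011):
  for z in (0,-.013,-.03,-.04):
    print(x,z,np.round(proj(w,p+T.apply([[x,.0425,z],[x,-.0425,z],[x,.057,z]])),0).tolist())
# tip corner at depth from 85 mm spacing: 187 & 383
d=327.5*.0855/196
for v in(268,320): 
  q=np.array([0,(v-209.8)/327.5*d,d]); print("tip est in tool",T.inv().apply(w["xyz"]+r.apply(q)-p))
crop(w,100,230,480,420,2.1,"w0c.png")
```

```text
TCP in cam [-0.00080811  0.0212222   0.19036261] tool z in cam [ 0.00109342 -0.29944804  0.95411198] cam in tool [ 0.07725258  0.00096327 -0.17527142]
-0.011 0 [[356.0, 264.0], [212.0, 263.0], [380.0, 264.0]]
-0.011 -0.013 [[361.0, 274.0], [207.0, 274.0], [387.0, 274.0]]
-0.011 -0.03 [[368.0, 291.0], [199.0, 291.0], [397.0, 291.0]]
-0.011 -0.04 [[373.0, 302.0], [194.0, 302.0], [404.0, 302.0]]
0.011 0 [[358.0, 229.0], [210.0, 229.0], [384.0, 229.0]]
0.011 -0.013 [[364.0, 237.0], [204.0, 237.0], [391.0, 237.0]]
0.011 -0.03 [[371.0, 251.0], [196.0, 250.0], [401.0, 251.0]]
0.011 -0.04 [[377.0, 260.0], [190.0, 260.0], [409.0, 260.0]]
tip est in tool [ 0.01024903  0.00085418 -0.04656609]
tip est in tool [-0.01139374  0.00087183 -0.05335867]
```

View pics/w0c.png

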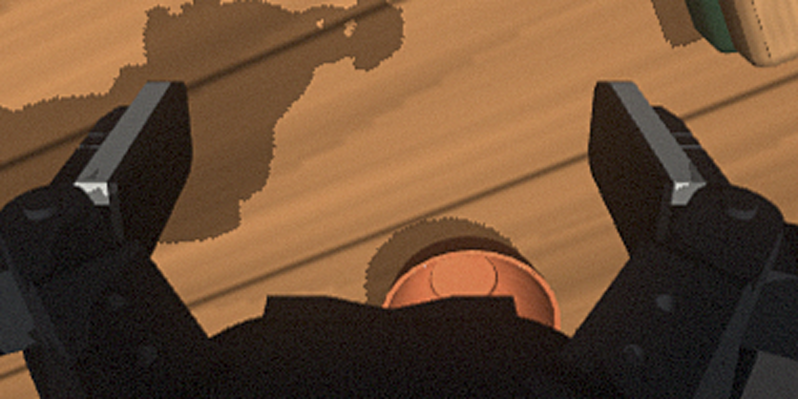

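Both views show the shut fingertips over the lug, at z≈0.145, although the reported TCP is 0.116. There has been no contact and the plate hasn't moved. So the real tip sits about 30 mm behind the reported TCP; I'll back off and descend by feel and camera.

>>> send_rows(
  deltas=[
    {"translation": [0,-0.025,-0.003],"twist": [0,0,0],"grip": 0},
    {"translation": [0,-0.044,-0.003],"twist": [0,0,0],"grip": 0},
    {"translation": [0,-0.044,0.008],"twist": [0,0,0],"grip": 0},
    {"translation": [0,-0.044,0.015],"twist": [0,0,0],"grip": 0},
    {"translation": [0,-0.044,0.018],"twist": [0,0,0],"grip": 0},
  ],
)

```text
clock: 4.85
eef_pos: [0.4921, -0.0184, 0.0974]
tool_rot: [0.714, 0.7, -0.002, -0.001]
ft_force: [-0.0, 0.3, -0.2]
grip_width: 0.0001
```

```bash
cat >> look.py <<'E'
crop(s,240,150,310,240,6,f"s{k}.png")
E
python3 look.py 5
```

```text
t 4.85 pos [ 0.4921 -0.0184  0.0974] F [-0.04  0.28 -0.2 ] grip 0.0001
trans [-0.0016  0.0028 -0.0187] twist [-0.25  0.07 -0.18]
```

View pics/look5.png

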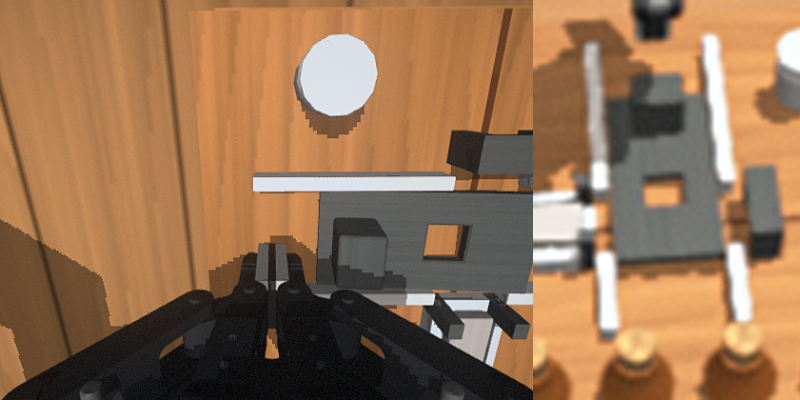

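View pics/s5.png

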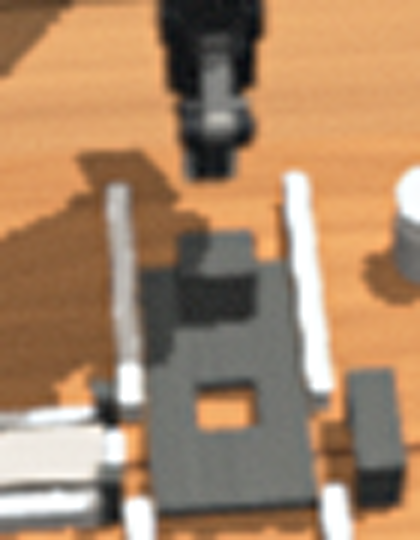

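Run:
```python
from h import *
s=load("scene5")
for x in (.484,.492,.5):
  print(x,[(z,np.round((proj(s,[x,-.0184,z])-[240,150])*6)[0].tolist()) for z in (.1,.11,.12,.13,.14)])
```

```text
0.484 [(0.1, [203.0, 201.0]), (0.11, [203.0, 185.0]), (0.12, [203.0, 168.0]), (0.13, [202.0, 152.0]), (0.14, [202.0, 135.0])]
0.492 [(0.1, [205.0, 216.0]), (0.11, [204.0, 200.0]), (0.12, [204.0, 184.0]), (0.13, [204.0, 167.0]), (0.14, [204.0, 151.0])]
0.5 [(0.1, [206.0, 231.0]), (0.11, [206.0, 215.0]), (0.12, [206.0, 199.0]), (0.13, [206.0, 183.0]), (0.14, [206.0, 166.0])]
```

Reported z 0.097 with no contact confirms it: the tip is really at about 0.131. I'll lower another 16 mm and push.

>>> send_rows(
  deltas=[
    {"translation": [0,0,0.006],"twist": [0,0,0],"grip": 0},
    {"translation": [0,0,0.011],"twist": [0,0,0],"grip": 0},
    {"translation": [0,0,0.016],"twist": [0,0,0],"grip": 0},
    {"translation": [0,0.006,0.016],"twist": [0,0,0],"grip": 0},
    {"translation": [0,0.012,0.016],"twist": [0,0,0],"grip": 0},
  ],
)

```text
clock: 5.58
eef_pos: [0.5047, -0.0186, 0.0817]
tool_rot: [0.714, 0.7, -0.002, -0.001]
ft_force: [0.7, 0.1, 0.9]
grip_width: 0.0001
```

```bash
python3 look.py 6
```

```text
t 5.58 pos [ 0.5047 -0.0186  0.0817] F [0.73 0.09 0.92] grip 0.0001
trans [-0.0016 -0.0098 -0.0343] twist [-0.22  0.07 -0.17]
```

View pics/look6.png

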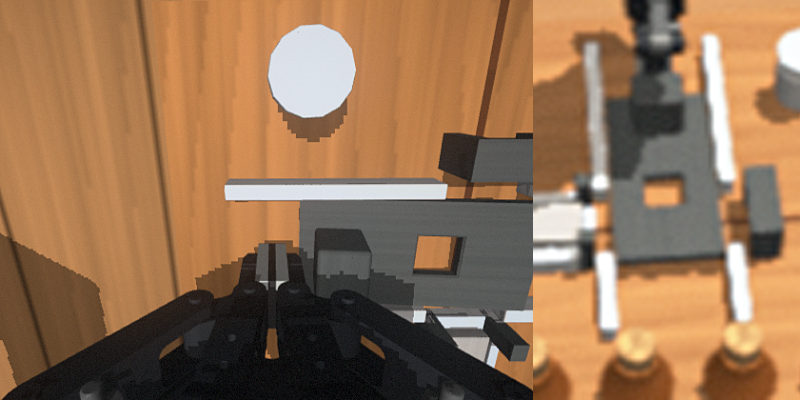

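View pics/s6.png

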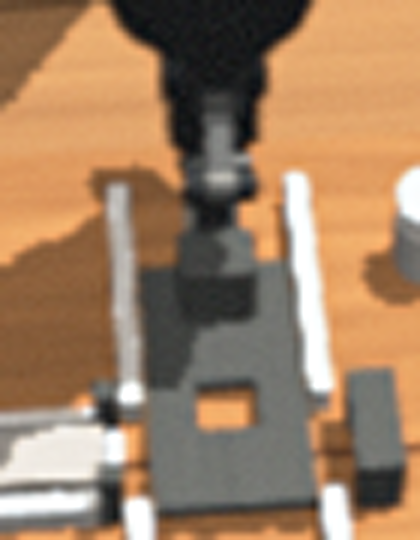

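The fingers are behind the lug at the same height (wrist view: lug left edge at 315, finger right edge at 290). Pushing gently.

>>> send_rows(
  deltas=[
    {"translation": [0,0.003,0],"twist": [0,0,0],"grip": 0},
    {"translation": [0,0.006,0],"twist": [0,0,0],"grip": 0},
    {"translation": [0,0.009,0],"twist": [0,0,0],"grip": 0},
    {"translation": [0,0.012,0],"twist": [0,0,0],"grip": 0},
    {"translation": [0,0.014,0],"twist": [0,0,0],"grip": 0},
  ],
)

```text
clock: 6.3
eef_pos: [0.5192, -0.0189, 0.0817]
tool_rot: [0.714, 0.7, -0.002, -0.001]
ft_force: [-2.8, -0.4, 2.0]
grip_width: -0.0002
```

```bash
python3 look.py 7
```

```text
t 6.3 pos [ 0.5192 -0.0189  0.0817] F [-2.76 -0.44  1.97] grip -0.0002
trans [-0.0016 -0.0243 -0.0342] twist [-0.2   0.07 -0.17]
```

View pics/look7.png

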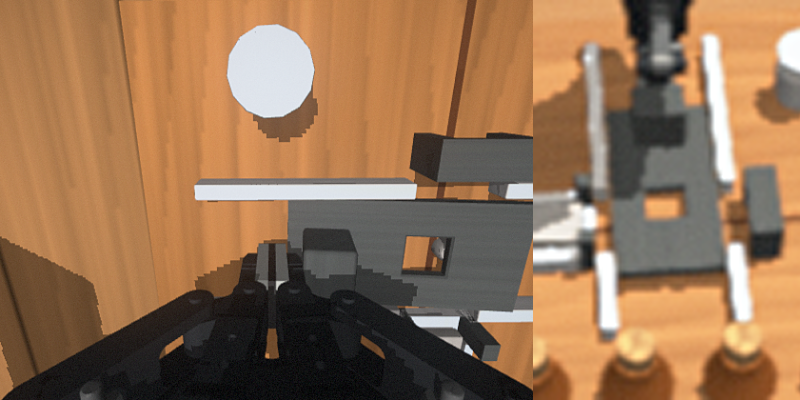

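Contact is made (−3 N), the plate is moving, and the pin's edge now shows in the hole at wrist (440,248).

>>> send_rows(
  deltas=[
    {"translation": [0,0.002,0],"twist": [0,0,0],"grip": 0},
    {"translation": [0,0.004,0],"twist": [0,0,0],"grip": 0},
    {"translation": [0,0.006,0],"twist": [0,0,0],"grip": 0},
    {"translation": [0,0.008,0],"twist": [0,0,0],"grip": 0},
  ],
)

```text
clock: 6.9
eef_pos: [0.5287, -0.0191, 0.0818]
tool_rot: [0.714, 0.7, -0.001, 0.0]
ft_force: [-0.3, 0.3, 0.7]
grip_width: 0.0003
```

```bash
python3 look.py 8; python3 -c "
from h import *
crop(load('wrist8'),300,180,560,360,3,'w8.png')"
```

```text
t 6.9 pos [ 0.5287 -0.0191  0.0818] F [-0.3   0.31  0.72] grip 0.0003
trans [-0.0016 -0.0337 -0.0342] twist [-0.05  0.07 -0.17]
```

View pics/w8.png

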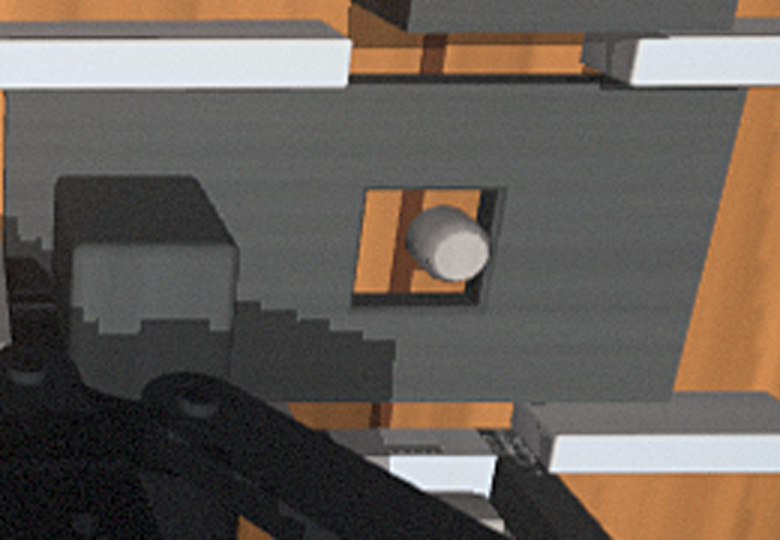

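Run:
```python
from h import *
a=load("scene5");b=load("scene8")
i=[cv2.resize(x["color"][175:245,245:315],None,fx=5.6,fy=5.6,interpolation=cv2.INTER_CUBIC) for x in(a,b)]
cv2.imwrite("pics/cmp8.png",np.hstack(i))
w=load("wrist8");P=lambda u,v:(300+(u+.5)/3-.5,180+(v+.5)/3-.5)
for z in(.106,.114):
  for n,p in dict(farL=(743,88),farR=(672,400),nearL=(7,92),hFL=(500,188),hFR=(478,305),hNL=(366,190),hNR=(353,305),pin=(460,256)).items(): print(z,n,np.round(onz(w,*P(*p),z)*1000,1))
```

```text
0.106 farL [655.3   9.2 106. ]
0.106 farR [655.6 -49.3 106. ]
0.106 nearL [537.   10.6 106. ]
0.106 hFL [618.8  -7.6 106. ]
0.106 hFR [618.3 -29.5 106. ]
0.106 hNL [596.6  -7.6 106. ]
0.106 hNR [596.7 -29.1 106. ]
0.106 pin [613.9 -20.  106. ]
0.114 farL [648.6  11.8 114. ]
0.114 farR [649.  -43.6 114. ]
0.114 nearL [536.6  13.2 114. ]
0.114 hFL [614.1  -4.1 114. ]
0.114 hFR [613.6 -24.8 114. ]
0.114 hNL [593.1  -4.1 114. ]
0.114 hNR [593.1 -24.5 114. ]
0.114 pin [609.4 -15.9 114. ]
```

View pics/cmp8.png

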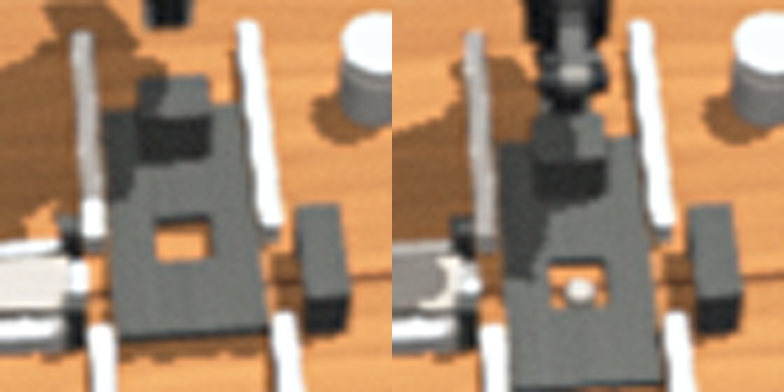

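The plate now measures flat: 118 mm long at z=0.106, against 112 mm if still tilted, with the pin inside the hole near its far edge. I'll nudge 3 mm to centre it, then retract.

>>> send_rows(
  deltas=[
    {"translation": [0,0.001,0],"twist": [0,0,0],"grip": 0},
    {"translation": [0,0.002,0],"twist": [0,0,0],"grip": 0},
    {"translation": [0,0.003,0],"twist": [0,0,0],"grip": 0},
  ],
)

```text
clock: 7.38
eef_pos: [0.5312, -0.0191, 0.0818]
tool_rot: [0.714, 0.7, -0.001, -0.0]
ft_force: [-3.4, -0.4, 2.8]
grip_width: 0.0001
```

>>> send_rows(
  deltas=[
    {"translation": [0,-0.008,0],"twist": [0,0,0],"grip": 0},
    {"translation": [0,-0.015,0],"twist": [0,0,0],"grip": 0},
    {"translation": [0,-0.02,-0.05],"twist": [0,0,0],"grip": 0},
    {"translation": [0,-0.02,-0.1],"twist": [0,0,0],"grip": 0},
    {"translation": [0,-0.02,-0.105],"twist": [0,0,0],"grip": 0},
  ],
)

```text
clock: 8.0
eef_pos: [0.514, -0.0188, 0.1912]
tool_rot: [0.714, 0.7, 0.002, 0.003]
ft_force: [1.2, 0.2, -0.2]
grip_width: 0.0002
```

```bash
python3 look.py 9; python3 -c "
from h import *
crop(load('wrist9'),220,60,500,270,2.8,'w9.png')
plan(.607,-.225,.19)"
```

```text
t 8.0 pos [ 0.514  -0.0188  0.1912] F [ 1.19  0.23 -0.22] grip 0.0002
trans [-0.0015 -0.0195  0.0751] twist [ 0.4   0.08 -0.18]
t 8.1 pos [ 0.5118 -0.0187  0.1877] F [-0.15 -0.34  0.09] grip -0.0
trans [-0.2045  0.099  -0.002 ] twist [ 0.02  0.07 -0.17]
```

View pics/w9.png

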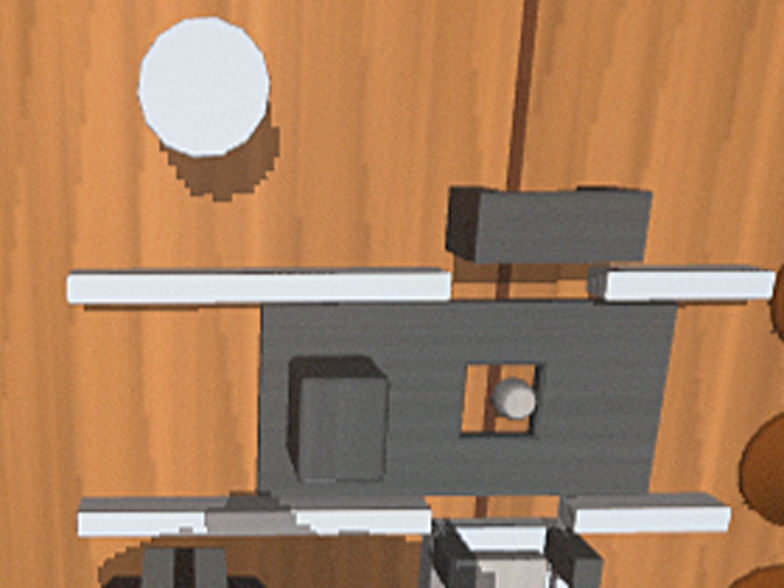

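Run:
```python
from h import *
w=load("wrist9");P=lambda u,v:(220+(u+.5)/2.8-.5,60+(v+.5)/2.8-.5)
for n,p,z in [("nearL",(262,305),.106),("nearR",(259,490),.106),("farL",(677,302),.106),("farR",(650,494),.106),("hNL",(467,363),.106),("hFL",(546,363),.106),("hNR",(459,437),.106),("hFR",(538,437),.106),("pin",(518,399),.108),("farL",(677,302),.116),("railLnear",(68,288),.114),("railRnear",(79,522),.114)]:print(n,z,np.round(onz(w,*P(*p),z)*1000,1))
# lock grip location again (scene)
print(tri(load("scene0"),(170+118/3.6,160+205/3.6),load("top0"),(180+654/3.8,135+206/3.8)))
```

```text
nearL 0.106 [537.2  10.9 106. ]
nearR 0.106 [536.7 -46.  106. ]
farL 0.106 [656.3   9.5 106. ]
farR 0.106 [656.6 -49.9 106. ]
hNL 0.106 [597.3  -7.4 106. ]
hFL 0.106 [620.5  -7.8 106. ]
hNR 0.106 [596.6 -30.2 106. ]
hFR 0.106 [620.4 -30.7 106. ]
pin 0.108 [612.5 -18.  108. ]
farL 0.116 [650.9  11.4 116. ]
railLnear 0.114 [482.9  18.2 114. ]
railRnear 0.114 [482.2 -51.9 114. ]
(array([ 0.6056799 , -0.18125475,  0.15238926]), np.float64(0.003694753900207292))
```

Seated: 119.5 mm long at z=0.106, and the pin sits inside the hole. Moving to the right of the lock grip (≈0.606, −0.181).

>>> send_rows(
  deltas=[
    {"translation": [-0.05,0.025,0],"twist": [0,0,0],"grip": 0},
    {"translation": [-0.1,0.05,0],"twist": [0,0,0],"grip": 0},
    {"translation": [-0.15,0.075,0],"twist": [0,0,0],"grip": 0},
    {"translation": [-0.2,0.097,0],"twist": [0,0,0],"grip": 0},
    {"translation": [-0.213,0.099,0],"twist": [0,0,0],"grip": 0},
  ],
)

```text
clock: 8.72
eef_pos: [0.6061, -0.2363, 0.1841]
tool_rot: [0.715, 0.699, -0.001, -0.001]
ft_force: [-1.4, -0.0, -0.2]
grip_width: 0.0003
```

Run:
```python
from h import *
from workcell import camera
plan(.608,-.232,.09)
w=camera("wrist");s=camera("scene");pickle.dump(w,open("wrist10.pkl","wb"));pickle.dump(s,open("scene10.pkl","wb"))
a=cv2.resize(w["color"],(480,360));b=cv2.resize(s["color"][160:280,170:276],None,fx=3,fy=3,interpolation=cv2.INTER_CUBIC)
cv2.imwrite("pics/look10.png",np.hstack([a,b]))
```

```text
t 8.72 pos [ 0.6061 -0.2363  0.1841] F [-1.41 -0.02 -0.18] grip 0.0003
trans [0.0043 0.0022 0.0941] twist [-0.24 -0.   -0.37]
```

View pics/look10.png

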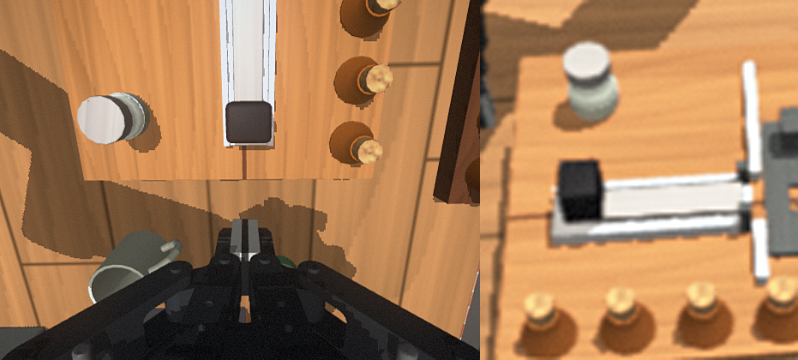

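>>> send_rows(
  deltas=[
    {"translation": [0.003,0.002,0.03],"twist": [0,0,0],"grip": 0},
    {"translation": [0.003,0.002,0.06],"twist": [0,0,0],"grip": 0},
    {"translation": [0.003,0.002,0.085],"twist": [0,0,0],"grip": 0},
    {"translation": [0.003,0.002,0.092],"twist": [0,0,0],"grip": 0},
  ],
)

```text
clock: 9.32
eef_pos: [0.6051, -0.2289, 0.0909]
tool_rot: [0.714, 0.7, -0.002, -0.004]
ft_force: [0.3, 0.3, 0.1]
grip_width: -0.0002
```

```bash
cat > look2.py <<'E'
import sys
from h import *
from workcell import camera
k=sys.argv[1]
plan(.608,-.232,.09)
w=camera("wrist");s=camera("scene");pickle.dump(w,open(f"wrist{k}.pkl","wb"));pickle.dump(s,open(f"scene{k}.pkl","wb"))
a=cv2.resize(w["color"],(480,360));b=cv2.resize(s["color"][160:280,170:276] if len(sys.argv)<3 else s["color"][160:280,205:311],None,fx=3,fy=3,interpolation=cv2.INTER_CUBIC)
cv2.imwrite(f"pics/look{k}.png",np.hstack([a,b]))
E
python3 look2.py 11
```

```text
t 9.32 pos [ 0.6051 -0.2289  0.0909] F [0.27 0.33 0.06] grip -0.0002
trans [-0.0031  0.003   0.0009] twist [-0.49 -0.15 -0.19]
```

View pics/look11.png

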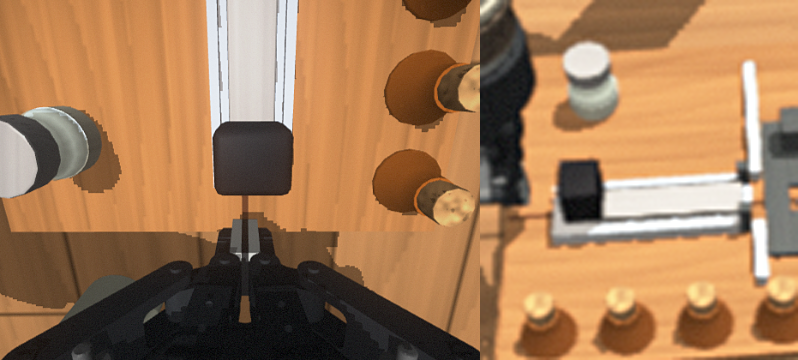

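>>> send_rows(
  deltas=[
    {"translation": [0.006,0.003,0],"twist": [0,0,0],"grip": 0},
    {"translation": [0.013,0.003,0],"twist": [0,0,0],"grip": 0},
    {"translation": [0.019,0.003,0],"twist": [0,0,0],"grip": 0},
    {"translation": [0.025,0.003,0],"twist": [0,0,0],"grip": 0},
    {"translation": [0.031,0.003,0],"twist": [0,0,0],"grip": 0},
  ],
)

```text
clock: 10.05
eef_pos: [0.6103, -0.2002, 0.0932]
tool_rot: [0.714, 0.7, -0.002, -0.001]
ft_force: [-0.1, -4.6, 2.2]
grip_width: 0.0001
```

```bash
python3 look2.py 12
```

```text
t 10.05 pos [ 0.6103 -0.2002  0.0932] F [-0.11 -4.62  2.2 ] grip 0.0001
trans [-0.0318 -0.0016  0.0033] twist [-0.27  0.08 -0.29]
```

View pics/look12.png

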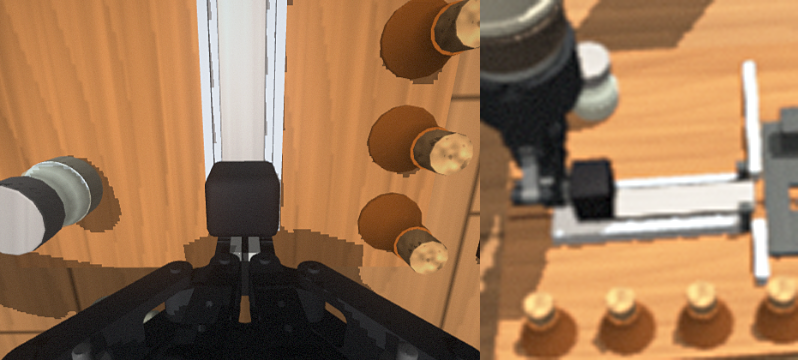

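>>> send_rows(
  deltas=[
    {"translation": [0.007,0,0],"twist": [0,0,0],"grip": 0},
    {"translation": [0.014,0,0],"twist": [0,0,0],"grip": 0},
    {"translation": [0.021,0,0],"twist": [0,0,0],"grip": 0},
    {"translation": [0.028,0,0],"twist": [0,0,0],"grip": 0},
    {"translation": [0.035,0,0],"twist": [0,0,0],"grip": 0},
  ],
)

```text
clock: 10.78
eef_pos: [0.6108, -0.1636, 0.0932]
tool_rot: [0.714, 0.7, -0.002, -0.002]
ft_force: [-0.3, -5.2, 1.5]
grip_width: 0.0
```

>>> send_rows(
  deltas=[
    {"translation": [0.006,0,0],"twist": [0,0,0],"grip": 0},
    {"translation": [0.012,0,0],"twist": [0,0,0],"grip": 0},
    {"translation": [0.018,0,0],"twist": [0,0,0],"grip": 0},
    {"translation": [0.024,0,0],"twist": [0,0,0],"grip": 0},
    {"translation": [0.03,0,0],"twist": [0,0,0],"grip": 0},
  ],
)

```text
clock: 11.4
eef_pos: [0.6112, -0.1332, 0.0931]
tool_rot: [0.714, 0.7, -0.002, -0.002]
ft_force: [-1.4, -4.9, 1.7]
grip_width: 0.0003
```

```bash
python3 look2.py 13 b
```

```text
t 11.4 pos [ 0.6112 -0.1332  0.0931] F [-1.44 -4.93  1.73] grip 0.0003
trans [-0.0989 -0.0012  0.0031] twist [-0.32 -0.03 -0.22]
```

View pics/look13.png

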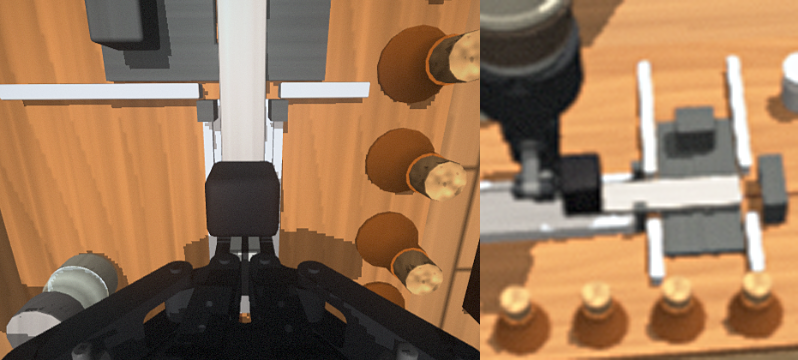

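>>> send_rows(
  deltas=[
    {"translation": [0.004,0,0],"twist": [0,0,0],"grip": 0},
    {"translation": [0.007,0,0],"twist": [0,0,0],"grip": 0},
    {"translation": [0.01,0,0],"twist": [0,0,0],"grip": 0},
    {"translation": [0.012,0,0],"twist": [0,0,0],"grip": 0},
    {"translation": [0.014,0,0],"twist": [0,0,0],"grip": 0},
  ],
)

```text
clock: 12.12
eef_pos: [0.6115, -0.1181, 0.0931]
tool_rot: [0.714, 0.701, -0.001, -0.003]
ft_force: [-1.7, -5.4, 1.3]
grip_width: -0.0002
```

```bash
python3 look2.py 14 b
```

```text
t 12.12 pos [ 0.6115 -0.1181  0.0931] F [-1.68 -5.39  1.28] grip -0.0002
trans [-0.1139 -0.0014  0.0029] twist [-0.33 -0.12 -0.16]
```

View pics/look14.png

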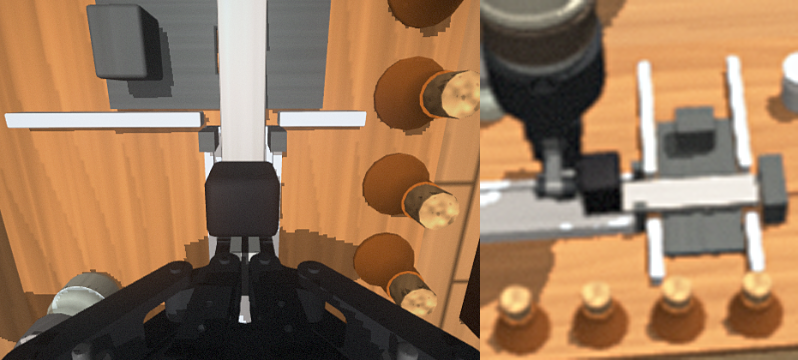

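>>> send_rows(
  deltas=[
    {"translation": [0.002,0,0],"twist": [0,0,0],"grip": 0},
    {"translation": [0.004,0,0],"twist": [0,0,0],"grip": 0},
    {"translation": [0.006,0,0],"twist": [0,0,0],"grip": 0},
    {"translation": [0.008,0,0],"twist": [0,0,0],"grip": 0},
  ],
)

```text
clock: 12.72
eef_pos: [0.6116, -0.1114, 0.0931]
tool_rot: [0.714, 0.7, -0.002, -0.002]
ft_force: [-0.7, -10.7, -0.1]
grip_width: -0.0001
```

>>> send_rows(
  deltas=[
    {"translation": [0.002,0,0],"twist": [0,0,0],"grip": 0},
    {"translation": [0.003,0,0],"twist": [0,0,0],"grip": 0},
  ],
)

```text
clock: 12.98
eef_pos: [0.6115, -0.1117, 0.0932]
tool_rot: [0.714, 0.7, -0.005, 0.0]
ft_force: [-1.6, -13.1, 1.2]
grip_width: 0.0
```

```bash
python3 look2.py 15 b
```

```text
t 12.97 pos [ 0.6115 -0.1117  0.0932] F [ -1.65 -13.1    1.15] grip 0.0
trans [-0.1204 -0.001   0.0041] twist [-0.33  0.41 -0.3 ]
```

View pics/look15.png

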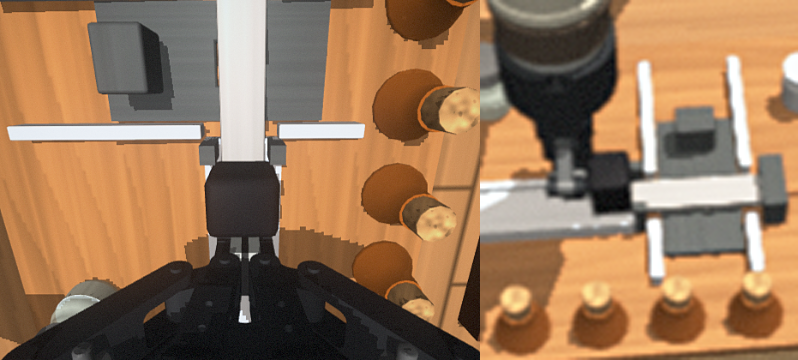

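>>> send_rows(
  deltas=[
    {"translation": [0.003,0,0],"twist": [0,0,0],"grip": 0},
    {"translation": [0.005,0,0],"twist": [0,0,0],"grip": 0},
    {"translation": [0.005,0,0],"twist": [0,0,0],"grip": 0},
  ],
)

```text
clock: 13.45
eef_pos: [0.6115, -0.1121, 0.0933]
tool_rot: [0.716, 0.698, -0.008, 0.004]
ft_force: [-1.0, -17.4, 0.4]
grip_width: -0.0004
```

>>> send_rows(
  deltas=[
    {"translation": [-0.01,0,0],"twist": [0,0,0],"grip": 0},
    {"translation": [-0.03,0,0],"twist": [0,0,0],"grip": 0},
    {"translation": [-0.04,0,-0.04],"twist": [0,0,0],"grip": 0},
    {"translation": [-0.04,0,-0.1],"twist": [0,0,0],"grip": 0},
    {"translation": [-0.04,-0.03,-0.15],"twist": [0,0,0],"grip": 0},
  ],
)

```text
clock: 14.08
eef_pos: [0.5826, -0.1489, 0.2454]
tool_rot: [0.716, 0.698, -0.007, 0.004]
ft_force: [0.7, -1.3, 0.6]
grip_width: 0.0002
```

```bash
python3 look2.py 16 b
```

```text
t 14.07 pos [ 0.5826 -0.1489  0.2454] F [ 0.68 -1.34  0.63] grip 0.0002
trans [-0.0802  0.028   0.1565] twist [-0.23  0.85 -0.48]
```

View pics/look16.png

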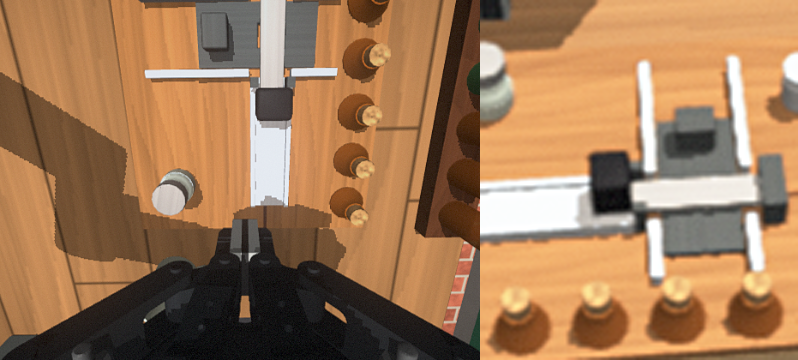

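Run:
```python
from h import *
from workcell import camera
s0=load("scene0")
t0=load("top0")
def dark(c,box):
    x0,y0,x1,y1=box; g=c["color"][y0:y1,x0:x1].max(2); m=(g<38).astype(np.uint8)
    n,l,st,ce=cv2.connectedComponentsWithStats(m); i=1+np.argmax(st[1:,4]); return st[i].tolist(),ce[i]+[x0,y0]
a=load("scene16")
A,ca=dark(s0,(190,205,220,240));B,cb=dark(a,(230,200,262,235))
print(A,ca,B,cb,onz(s0,*ca,.14),onz(a,*cb,.14),onz(a,*cb,.14)-onz(s0,*ca,.14))
cv2.imwrite("pics/final.png",cv2.resize(a["color"][150:280,170:340],None,fx=4.4,fy=4.4,interpolation=cv2.INTER_CUBIC))
```

```text
[7, 13, 14, 16, 103] [204.02912621 228.01941748] [13, 22, 12, 9, 89] [248.43820225 226.02247191] [ 0.62616676 -0.17816537  0.14      ] [ 0.6293665  -0.08438887  0.14      ] [3.19973328e-03 9.37764970e-02 1.11022302e-16]
```

View pics/final.png

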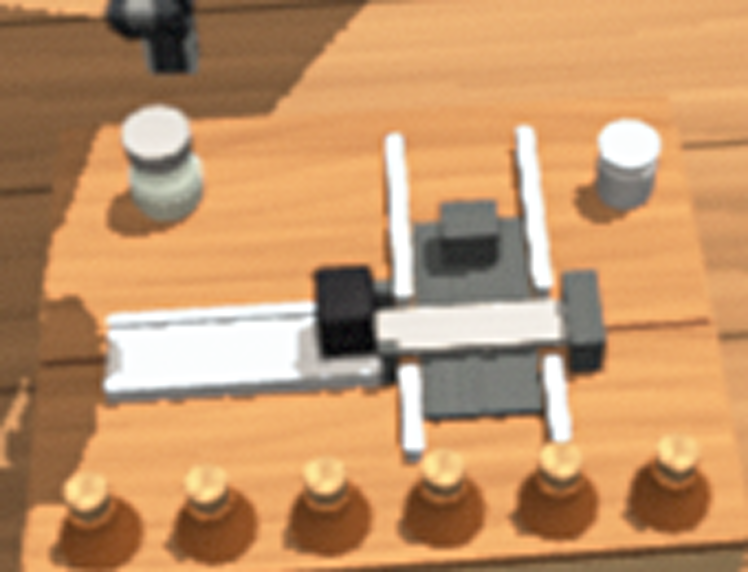

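>>> send_rows(
  deltas=[
    {"translation": [0,0,0],"twist": [0,0,0],"grip": 0},
    {"translation": [0,0,0],"twist": [0,0,0],"grip": 0},
  ],
)

```text
clock: 14.42
eef_pos: [0.5829, -0.1494, 0.2513]
tool_rot: [0.716, 0.698, -0.004, 0.008]
ft_force: [-0.4, -0.1, -0.5]
grip_width: 0.0002
```

```bash
python3 -c "
from workcell import bot
print(bot.job_done())"
```

```text
the job is handed in; nothing more can be done
None
```

The plate is seated over the pin, the lock is home against its stop, and the job is handed in at about 14.5 s. No verdict came back.

- **Plate:** I pushed it by its lug with shut fingers, reading about 3 N. In the wrist view it measured 119.5 mm long at flat height, with the pin inside the hole about 4 mm off centre. I took that measurement before moving the lock. Afterwards I only looked at the scene picture, where it still appears flat under the bolt.
- **Lock:** I pushed it by its black grip with about 5 N of drag until it stalled. It did not move further at 17 N. The picture shows the grip against the posts and the bolt end at the arch. The grip moved about 94 mm, which fits a start between 0 and 10 mm; I did not read the travel directly.
- **Other items:** The jar and tin look unmoved in the last picture. I did not re-measure them, or the flasks, mug and bowl, but nothing suggested contact. The arm ended clear of everything.

**Disagreement with the description:** the shut fingertips sat about 33 mm higher than the reported TCP. My first push therefore passed over the lug without touching it. I corrected the height using the cameras.

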